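# Stage the containers by height for sampling

## Robot

A 7-joint arm with a two-finger parallel gripper is mounted at the origin on a cart in front of the work surface, level with it; the furniture and walls round the work are solid. World frame = base frame: x ahead of the robot, y to its left, z up, the work surface at z = 0. Lengths are in m, angles in degrees, forces in N, time in s.
With the tool pointing down it reaches from about 0.4 to 0.85 m from the base axis. Payload 4.4 kg.
Tool frame: the origin (TCP) lies on the centre line of the jaws, within the pads' length; the fingertips stand 11 mm ahead of it and the grasp point (between the pads) lies 8 mm behind it (manip.tip_reach is the distance from the TCP to the fingertips, in m); y points along the fingers, x is the direction in which the jaws open and shut, and the axes are right-handed (so a half turn about y gives the same grasp; the last joint's range is limited). The gripper opens to 94 mm and grips with 3 to 60 N. Pads are 16 mm wide; open, the fingers measure 119 mm over their backs; the gripper's body (75 mm by 177 mm) begins 78 mm behind the grasp point.
Start: joints at [-78.598, 36.005, 2.206, 86.941, -1.547, 57.084, -1.146], TCP at [0.17, 0.627, 0.216] pointing down, gripper open.
Joint ranges: [-175.42, 175.42], [-21.48, 121.26], [-71.46, 75.88], [10.55, 141.38], [-63.04, 243.04], [13.31, 113.54], [-168.57, 168.57]. Speed limits (degrees/s): [147.25, 147.25, 180, 180, 180, 180, 180].

## Interface

Orientations are given as a 3x3 rotation matrix whose columns are the frame's x, y, z axes.
In Python, from rig import manip, read_camera, silhouettes gives the robot as it stands.
- The arm moves only by the tool apply_moves, never from a script. Its argument "targets" is a list that holds one entry, the list of rows, each a list of 7 numbers: the opening, from 0 (shut) to 1 (fully open), then the shift along the tool's x, y, z in mm, then the turn, a rotation vector about the tool's x, y, z in degrees. A call has 1 to 20 rows; each row is the pose to reach, as a shift and turn from the pose commanded when the call began, along the tool's axes at that moment; what a row does not reach only later rows make up. A row lasts 1/12 s, in which the tool goes at most 41.7 mm and 7.16 degrees, less where a joint would pass 70% of its speed; a pose out of reach is approached as far as the arm can. A call with a gripper value outside its range is refused whole. The fingers move at their own pace and stop on an object; "force" is the grip in N (left out, the last holds). Time passes only in rows, so rows that repeat a pose let the fingers close. It gives the time, the measured TCP pose, the force and the opening at its end, in the units of the state.
- manip.get_state(): the state, without advancing time (a new reading comes with each control period).
- read_camera(name): name is "side" or "top" or "wrist"; returns a dict with "frame" (420x560x3 uint8, blue, green, red), "fovy" (degrees; the focal length in pixels is half the picture's height over the tangent of half this angle, whatever the lens; pixels are square), "cx", "cy" (the principal point, pixels), "R" (3x3) and "t" (3): a world point X has camera coordinates R X + t. Camera axes: x right, y down, z forward; pixel columns grow to the right and rows downward; lengths in m; the calibration is good to about 2 mm. A picture is of the moment at which its call begins. There is no depth.
- manip.sign_off(): hands the job in, once; it reports no verdict.
Trained networks look in the newest picture that a camera, given by its name, has taken for a name from the list of things; names that differ only in an ending like _2 or _b are one class to them, and where a whole thing is asked for, a point or a joint stands for the part that bears it (a point fixed in the world has none). Each returns a list of dicts, best first, with "confidence" (0 to 1); they miss things now and then, are a little off and sometimes report something else, mostly with a low value. They report only what shows in the picture. A call takes as long as a camera call.
- silhouettes(camera, label): "mask" (420x560 bool, what is visible of it) and "box" ([centre column, centre row, width, height] in pixels, round what is visible of it).
The state is a dict: "time": time; "q": joint angles; "qd": joint speeds; "effort": joint torques, N m; "tool_pos": TCP position; "ee_rot": TCP orientation; "force": force on the tool from outside, world axes, zero at the start; "moment": the same for the moment, N m; "finger_gap": finger opening in m.
Only numpy, scipy, OpenCV 4.12 (cv2) and the standard library are available. Lean on these libraries where they do the work, as an engineer would, in place of code of your own. Each camera call takes 0.05 s, during which the arm holds its last target.

## Task

Stand the four containers (bottle, jar, beaker, vial) in a row on the staging strip in order of height, one upright in the middle of each black pad: the tallest beside the red end block, then each next shorter one, so that the vial ends beside the white end block. Never tip a container over, and leave the conical flask where it stands.

Things in the scene. Friction and masses are not known exactly. Their poses are not given: they have to be found in the camera images.
- white_bottle: white plastic bottle with a black screw cap, the tallest: 124 mm high, body 60 mm across with straight sides up to 82 mm height, then a sloping shoulder (do not grip there), cap 35 mm across from 102 to 124 mm height; 0.17 to 0.29 kg; origin at the centre of its underside, z up along its axis; loose, standing upright on the worktop at the start
- red_cap_jar: white jar with a wide red screw cap, second in height: 92 mm high, body 57 mm across, cap 55 mm across from 74 to 92 mm height; 0.2 to 0.33 kg; origin at the centre of its underside, z up along its axis; loose, standing upright on the worktop at the start
- small_beaker: empty clear glass beaker, third in height: 66 mm high, wall 52 mm across outside, rim with lip 55 mm; about 30 to 45 g; origin at the centre of its underside, z up along its axis; loose, standing upright on the worktop at the start
- vial: small clear vial with pink contents and a black screw cap, the shortest: 48 mm high, 24 mm across, cap 22 mm across from 35 to 48 mm height; about 20 g; origin at the centre of its underside, z up along its axis; loose, standing upright on the worktop at the start
- pad_1: fixed round black rubber pad, 74 mm across, 3 mm thick, on the staging strip; origin at the centre of its underside, 8 mm above the worktop (pad top 11 mm above it); z up; the first pad of the row counted from the robot's right (smallest y). The pads form one straight row, neighbouring centres 77 to 93 mm apart; it runs along the pads' own y axis (to the robot's left, turned up to 0.1 rad)
- pad_2: fixed round black rubber pad, 74 mm across, 3 mm thick, on the staging strip; origin at the centre of its underside, 8 mm above the worktop (pad top 11 mm above it); z up; the second pad from the robot's right. The aluminium strip under the pads is 98 mm wide, 390 mm long, with a thin lip along each long side, 13 mm high above the worktop
- pad_3: fixed round black rubber pad, 74 mm across, 3 mm thick, on the staging strip; origin at the centre of its underside, 8 mm above the worktop (pad top 11 mm above it); z up; the third pad from the robot's right
- pad_4: fixed round black rubber pad, 74 mm across, 3 mm thick, on the staging strip; origin at the centre of its underside, 8 mm above the worktop (pad top 11 mm above it); z up; the fourth pad from the robot's right, the leftmost (largest y)
- red_stop: red block 70 x 16 x 30 mm with a steel screw on top, fixed on one end of the strip, 51 to 60 mm from the centre of the last pad; top 42 mm above the worktop; origin at the centre of its underside. It marks the tallest container's end and may be at the right or the left end; a like block at the other end is white.
- flask: clear glass conical flask, 94 mm across the foot and 136 mm high, standing loose to the right of the containers; a bystander; origin at the centre of its underside. Between it and the containers a fixed clamp hangs from the lattice: it reaches towards the robot as far as x = 0.53 m, y -0.17 to -0.10 m, from 0.48 m above the worktop; lattice bars run across at x = 0.69 m: keep the arm clear of them

How it is judged:
By the outcome, as a careful person would: the job done as asked, in the order asked, and still so for the second after the job is handed in, with the robot touching nothing.
It also fails if it takes over 120 s, if anything falls off the work surface, if the arm or the gripper's body presses on something with over 40 N, if the wrist force passes 120 N, or if a joint passes its speed limit or range.

## Working session

There is one attempt and no reset: what is moved stays moved. The work goes in short steps, Python scripts to look and compute and a tool call to move; the robot and the scene stay as the last step left them, time stands still between calls to the robot, and variables do not carry over. Pictures are saved under pics/ and viewed, and the job is handed in when it is done.

Besides the shell and the picture viewer there is one more tool, called as name([rows], argument=value, ...), one row to a line, values as JSON. apply_moves: Moves the arm, as the interface text tells. Its arguments: {"type":"object","properties":{"targets":{"type":"array"},"force":{"type":"number"}},"required":["targets"]}

```bash
mkdir -p pics; ls
python3 - <<'E'
from rig import manip, read_camera, silhouettes
import cv2,numpy as np
s=manip.get_state();print({k:np.round(v,3).tolist() for k,v in s.items()})
print(manip.tip_reach,[a for a in dir(manip) if a[0]!='_'])
for c in ['side','top','wrist']:
    d=read_camera(c);cv2.imwrite(f'pics/{c}0.png',d['frame'])
    print(c,d['fovy'],d['cx'],d['cy'],np.round(d['R'],3).tolist(),np.round(d['t'],3).tolist(), (-np.array(d['R']).T@d['t']).round(3))
E
```

```text
pics
{'time': 0.0, 'q': [-78.598, 36.056, 2.203, 86.994, -1.547, 57.086, -1.145], 'qd': [-0.019, -0.032, -0.003, 0.002, -0.035, 0.038, 0.052], 'effort': [0.0, -54.973, 1.144, -18.664, -0.052, 0.024, 0.0], 'tool_pos': [0.17, 0.627, 0.216], 'ee_rot': [[0.262, -0.0, -0.965], [0.965, -0.002, 0.262], [-0.002, -1.0, -0.0]], 'force': [0.188, 0.611, 0.166], 'moment': [0.017, 0.018, 0.046], 'finger_gap': 0.094}
0.011 ['PlanningError', 'get_state', 'sign_off', 'tip_reach']
side 56.5795854675367 286.88119421350194 207.3820802581976 [[-0.963, -0.269, -0.002], [-0.152, 0.548, -0.823], [0.223, -0.792, -0.569]] [0.481, 0.056, 0.844] [0.284 0.767 0.527]
top 51.99385334285893 272.8185533161966 211.07140706049682 [[0.019, -1.0, -0.02], [-0.991, -0.017, -0.13], [0.13, 0.022, -0.991]] [0.092, 0.486, 0.978] [0.353 0.078 1.035]
wrist 60.49450075741738 283.90601108425835 213.28399048903248 [[0.26, 0.966, -0.002], [0.928, -0.25, 0.277], [0.267, -0.074, -0.961]] [-0.649, -0.029, 0.392] [0.092 0.649 0.383]
```

View pictures.

View pics/side0.png

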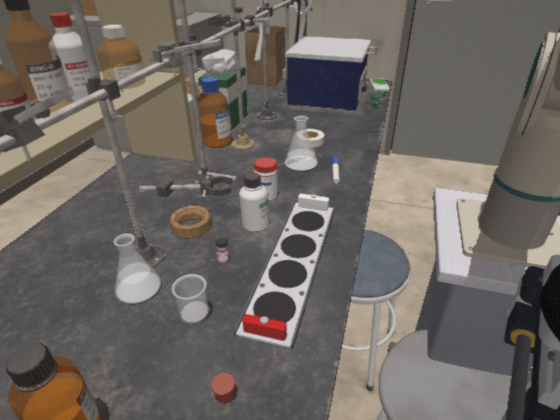

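View pics/top0.png

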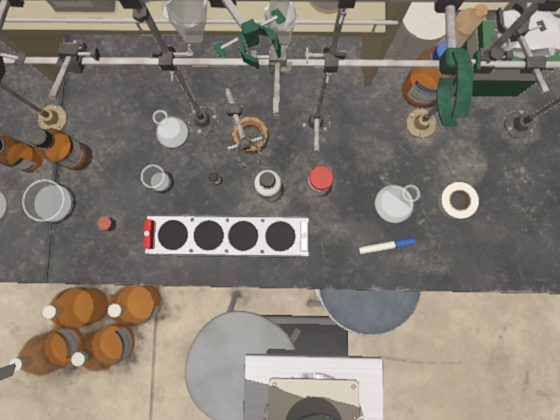

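View pics/wrist0.png

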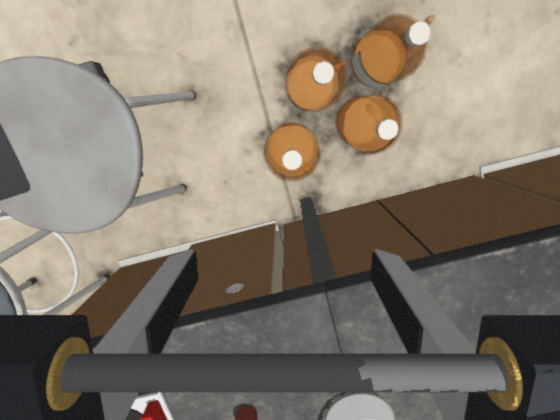

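```bash
cat > h.py <<'E'
import numpy as np,cv2
from rig import manip, read_camera, silhouettes
def f(d): return d['frame'].shape[0]/2/np.tan(np.radians(d['fovy'])/2)
def ray(d,u,v):
    R=np.array(d['R']);t=np.array(d['t']);o=-R.T@t
    r=R.T@np.array([(u-d['cx'])/f(d),(v-d['cy'])/f(d),1.]);return o,r
def onz(d,u,v,z):
    o,r=ray(d,u,v);return o+r*(z-o[2])/r[2]
def proj(d,X):
    X=np.atleast_2d(X);c=X@np.array(d['R']).T+np.array(d['t'])
    return c[:,:2]/c[:,2:]*f(d)+[d['cx'],d['cy']]
P={'white_bottle':[(0,.03),(.082,.03),(.102,.0175),(.124,.0175)],
'red_cap_jar':[(0,.0285),(.074,.0285),(.074,.0275),(.092,.0275)],
'small_beaker':[(0,.026),(.06,.026),(.066,.0275)],
'vial':[(0,.012),(.035,.012),(.035,.011),(.048,.011)],
'flask':[(0,.047),(.01,.047),(.09,.014),(.136,.014)]}
a=np.linspace(0,2*np.pi,40)
def model(name,x,y,z=0):
    return np.concatenate([np.c_[x+r*np.cos(a),y+r*np.sin(a),np.full(40,z+h)] for h,r in P[name]])
def rend(d,name,x,y,z=0):
    m=np.zeros((420,560),np.uint8);pr=P[name]
    for i in range(len(pr)-1):
        pts=np.concatenate([np.c_[x+r*np.cos(a),y+r*np.sin(a),np.full(40,z+h)] for h,r in pr[i:i+2]])
        hull=cv2.convexHull((proj(d,pts)*16).round().astype(np.int32));cv2.fillConvexPoly(m,hull,255,cv2.LINE_AA,4)
    return m/255.
def fit(d,mask,name,z=0,x0=None):
    from scipy.optimize import minimize
    ys,xs=np.nonzero(mask)
    if x0 is None: x0=onz(d,xs.mean(),ys.mean(),z+P[name][-1][0]/2)[:2]
    mk=mask.astype(float)
    c=lambda p:np.abs(rend(d,name,p[0],p[1],z)-mk).sum()/mk.sum()
    r=minimize(c,x0,method='Nelder-Mead',options=dict(initial_simplex=[x0,x0+[.01,0],x0+[0,.01]],xatol=1e-4))
    return r.x,r.fun
E
python3 - <<'E'
from h import *
D={}
for c in ['top','side']:
    d=read_camera(c);D[c]=d
    for n in list(P):
        for s in silhouettes(c,n)[:3]:
            x,e=fit(d,s['mask'],n);print(c,n,round(s['confidence'],2),np.round(s['box']),x.round(4),round(e,3))
    for n in ['pad_1','red_stop']:
        for s in silhouettes(c,n)[:5]:
            u,v=s['box'][:2];ys,xs=np.nonzero(s['mask']);
            print(c,n,round(s['confidence'],2),np.round(s['box'],1),onz(d,u,v,.011 if n[0]=='p' else .03).round(4),onz(d,xs.mean(),ys.mean(),.011 if n[0]=='p' else .03).round(4))
E
```

```text
top white_bottle 0.65 [268. 187.  26.  30.] [0.5398 0.1144] 0.084
top red_cap_jar 0.58 [319. 182.  25.  32.] [ 0.5512 -0.0042] 0.228
top small_beaker 0.91 [155. 180.  30.  29.] [0.5566 0.3802] 0.158
top small_beaker 0.35 [173. 237.  29.  28.] [0.422  0.3317] 0.14
top vial 0.65 [215. 180.  12.  11.] [0.5614 0.2405] 0.427
top vial 0.26 [322. 181.  28.  30.] [ 0.5744 -0.0047] 0.76
top flask 0.86 [395. 205.  46.  39.] [ 0.5111 -0.1898] 0.101
top flask 0.69 [155. 181.  33.  26.] [0.5635 0.3783] 1.285
top pad_1 0.97 [173.4 234.6  33.2  32.8] [0.4264 0.3378 0.011 ] [0.4256 0.3406 0.011 ]
top pad_1 0.9 [245.5 234.8  31.7  30. ] [0.429  0.1651 0.011 ] [0.4281 0.1719 0.011 ]
top pad_1 0.83 [208.6 236.2  26.3  31.1] [0.424  0.2532 0.011 ] [0.4265 0.2553 0.011 ]
top pad_1 0.67 [280.2 233.5  29.2  30.6] [0.4335 0.0824 0.011 ] [0.427  0.0841 0.011 ]
top red_stop 0.66 [149.2 234.6   8.7  28. ] [0.424  0.3901 0.03  ] [0.4248 0.3925 0.03  ]
side white_bottle 0.98 [255. 202.  32.  56.] [0.543  0.1109] 0.095
side white_bottle 0.67 [266. 180.  27.  43.] [ 0.5571 -0.0196] 0.873
side red_cap_jar 0.73 [265. 181.  25.  44.] [ 0.5576 -0.0134] 0.537
side small_beaker 0.74 [194. 299.  33.  46.] [0.5607 0.3748] 0.19
side vial 0.5 [222. 251.  10.  24.] [0.5643 0.2396] 0.483
side pad_1 0.91 [287.8 273.7  39.4  26.8] [0.4256 0.2578 0.011 ] [0.4273 0.2578 0.011 ]
side pad_1 0.83 [298.3 246.9  37.2  23.4] [0.4256 0.1781 0.011 ] [0.4285 0.1753 0.011 ]
side pad_1 0.73 [276.6 305.1  43.3  32. ] [0.4237 0.3358 0.011 ] [0.4268 0.3392 0.011 ]
side pad_1 0.63 [310.6 221.8  37.1  18.8] [0.4203 0.0885 0.011 ] [0.4269 0.0858 0.011 ]
side red_stop 0.68 [264.9 327.8  46.9  24.1] [0.4229 0.3999 0.03  ] [0.4242 0.3986 0.03  ]
```

```bash
cat >> h.py <<'E'
def pads(d,guess=((.427,.0845),(.428,.173),(.427,.256),(.426,.339)),thr=90):
    """subpixel: rectified view of plane z=.011, 0.5mm/px; fit disc"""
    out=[]
    for gx,gy in guess:
        n=120;X,Y=np.meshgrid(gx+np.linspace(-.06,.06,2*n+1),gy+np.linspace(-.06,.06,2*n+1),indexing='ij')
        uv=proj(d,np.c_[X.ravel(),Y.ravel(),np.full(X.size,.011)]).astype(np.float32).reshape(X.shape+(2,))
        g=cv2.cvtColor(d['frame'],cv2.COLOR_BGR2GRAY)
        im=cv2.remap(g,uv[...,0],uv[...,1],cv2.INTER_LINEAR)
        b=(im<thr).astype(np.uint8)
        k,l,st,ce=cv2.connectedComponentsWithStats(b)
        i=l[n,n]
        cs=cv2.findContours((l==i).astype(np.uint8),cv2.RETR_EXTERNAL,cv2.CHAIN_APPROX_NONE)[0]
        c=max(cs,key=len)
        h=cv2.convexHull(c); (cy,cx),r=cv2.minEnclosingCircle(h)
        (ey,ex),ax,_=cv2.fitEllipse(c)
        out.append((gx+(ex-n)*.0005,gy+(ey-n)*.0005,ax[0]*.0005,ax[1]*.0005))
    return np.array(out)
E
python3 - <<'E'
from h import *
for c in ['top','side']:
    d=read_camera(c);print(c);print(pads(d).round(4))
    im=d['frame'];
    x0,y0,w,h=(140,110,200,150) if c=='top' else (160,140,190,200)
    cv2.imwrite(f'pics/{c}z.png',cv2.resize(im[y0:y0+h,x0:x0+w],(4*w if w==200 else 570,600),interpolation=cv2.INTER_CUBIC))
E
```

```text
top
[[0.4282 0.0829 0.0678 0.0679]
 [0.4277 0.1715 0.0678 0.0682]
 [0.4272 0.2542 0.0679 0.0685]
 [0.4267 0.3401 0.0683 0.0685]]
side
[[0.4278 0.085  0.0688 0.0698]
 [0.4274 0.1736 0.069  0.0702]
 [0.4268 0.2559 0.0693 0.0702]
 [0.4262 0.3391 0.0641 0.0719]]
```

View pics/topz.png

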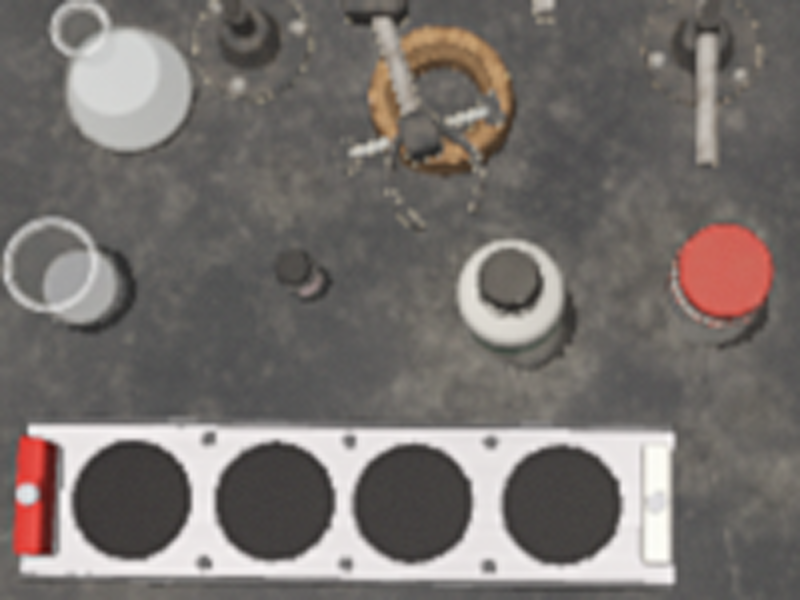

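View pics/sidez.png

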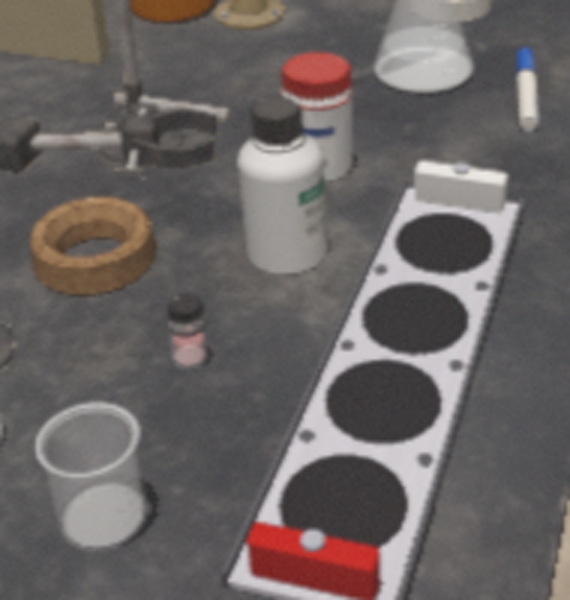

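```bash
cat >> h.py <<'E'
def go(x,y,z,ang=0.):
    """shift (mm) in tool axes and rotvec to reach TCP x,y,z with jaw axis at ang deg from world x"""
    from scipy.spatial.transform import Rotation as Ro
    s=manip.get_state();R=np.array(s['ee_rot']);c,sn=np.cos(np.radians(ang)),np.sin(np.radians(ang))
    X=np.array([c,sn,0]);Y=np.array([0,0,-1.]);T=np.c_[X,Y,np.cross(X,Y)]
    print('t',round(s['time'],2),'pos',np.round(s['tool_pos'],4),'f',np.round(s['force'],1),'gap',round(s['finger_gap'],4))
    print('shift',(R.T@(np.array([x,y,z])-s['tool_pos'])*1000).round(1),'rot',Ro.from_matrix(R.T@T).as_rotvec(degrees=True).round(2))
E
python3 -c "
from h import *
go(.5415,.113,.216)"
```

```text
t 1.05 pos [0.1701 0.6274 0.2165] f [ 1.  -0.6 -0.4] gap 0.0938
shift [-3.992e+02  4.000e-01 -4.931e+02] rot [-0.   74.83 -0.  ]
```

apply_moves([
  [[1,-8,0,-10,0,3,0],[1,-25,0,-30,0,7,0],[1,-46,0,-56,0,11,0],[1,-68,0,-84,0,15,0],[1,-91,0,-112,0,20,0],[1,-114,0,-140,0,25,0],[1,-137,0,-169,0,30,0],[1,-160,0,-198,0,35,0],[1,-184,0,-227,0,40,0],[1,-208,0,-256,0,45,0],[1,-232,0,-285,0,50,0],[1,-256,0,-314,0,55,0],[1,-280,0,-343,0,60,0],[1,-304,0,-372,0,64,0],[1,-327,0,-402,0,68,0],[1,-350,0,-431,0,71,0],[1,-371,0,-458,0,73,0],[1,-388,0,-479,0,74,0],[1,-397,0,-490,0,74.8,0],[1,-399,0,-493,0,74.8,0]],
], force=20)

```text
time: 2.72
tool_pos: [0.5428, 0.1105, 0.2166]
ee_rot: [[1.0, 0.001, 0.004], [-0.004, -0.001, 1.0], [0.001, -1.0, -0.001]]
force: [0.1, -0.6, -0.4]
finger_gap: 0.0934
```

Run:
```python
from h import *
go(.5415,.113,.216)
d=read_camera('wrist');im=d['frame'].copy()
for n,x,y in [('white_bottle',.5415,.113),('vial',.563,.24)]:
    m=rend(d,n,x,y);cs=cv2.findContours((m>.5).astype(np.uint8),0,1)[0];cv2.drawContours(im,cs,-1,(0,255,0),1)
for s in silhouettes('wrist','white_bottle')[:2]:
    print(s['confidence'],s['box'],fit(d,s['mask'],'white_bottle'))
cv2.imwrite('pics/w1.png',im)
```

```text
t 2.72 pos [0.5428 0.1105 0.2166] f [ 0.1 -0.6 -0.4] gap 0.0934
shift [-1.3  0.6  2.5] rot [ 0.07 -0.23  0.06]
0.78 [282.9, 194.9, 69.4, 78.9] (array([0.54123904, 0.11313931]), np.float64(0.06481220951558458))
```

View pics/w1.png

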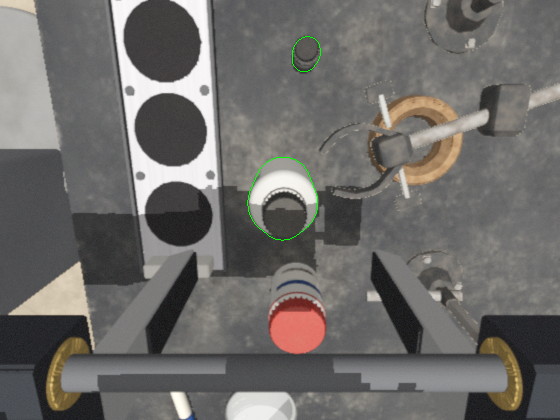

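Run:
```python
from h import *
d=read_camera('wrist')
for thr in (75,90):print(pads(d,((.427,.0845),(.4275,.1725),(.427,.255)),thr).round(4))
for n in ['vial','red_cap_jar']:
  for s in silhouettes('wrist',n)[:2]: print(n,s['confidence'],np.round(s['box']),fit(d,s['mask'],n))
go(.5413,.113,.05)
```

```text
[[0.429  0.0824 0.0702 0.0716]
 [0.4282 0.1715 0.0694 0.0698]
 [0.4276 0.2538 0.0697 0.0705]]
[[0.4289 0.0824 0.0709 0.0722]
 [0.4282 0.1715 0.0703 0.0705]
 [0.4276 0.2538 0.0704 0.0712]]
vial 0.81 [309.  56.  22.  34.] (array([0.56190251, 0.24061423]), np.float64(0.16877015726232267))
red_cap_jar 0.71 [296. 309.  56.  91.] (array([ 0.55478797, -0.00387337]), np.float64(0.0905041499039542))
red_cap_jar 0.26 [170. 133.  73.  79.] (array([0.4510289 , 0.17585339]), np.float64(0.2583781330231634))
t 2.97 pos [0.5403 0.1156 0.2163] f [-0.2  0.3  0.2] gap 0.0938
shift [  1.2 166.3  -2.8] rot [-0.07  0.22 -0.07]
```

apply_moves([
  [[1,1.2,8,-2.8,0,0.2,0],[1,1.2,28,-2.8,0,0.2,0],[1,1.2,52,-2.8,0,0.2,0],[1,1.2,76,-2.8,0,0.2,0],[1,1.2,100,-2.8,0,0.2,0],[1,1.2,124,-2.8,0,0.2,0],[1,1.2,144,-2.8,0,0.2,0],[1,1.2,158,-2.8,0,0.2,0],[1,1.2,166,-2.8,0,0.2,0],[1,1.2,166,-2.8,0,0.2,0],[1,1.2,166,-2.8,0,0.2,0],[0.7,1.2,166,-2.8,0,0.2,0],[0.6,1.2,166,-2.8,0,0.2,0],[0.4,1.2,166,-2.8,0,0.2,0],[0.2,1.2,166,-2.8,0,0.2,0],[0,1.2,166,-2.8,0,0.2,0],[0,1.2,166,-2.8,0,0.2,0],[0,1.2,166,-2.8,0,0.2,0],[0,1.2,166,-2.8,0,0.2,0],[0,1.2,166,-2.8,0,0.2,0]],
], force=25)

```text
time: 4.63
tool_pos: [0.5425, 0.1105, 0.0507]
ee_rot: [[1.0, -0.0, 0.003], [-0.003, 0.0, 1.0], [-0.0, -1.0, 0.0]]
force: [-0.7, 0.5, 5.2]
finger_gap: 0.0595
```

Run:
```python
from h import *
go(.4265,.340,.061)
```

```text
t 4.63 pos [0.5425 0.1105 0.0507] f [-0.7  0.5  5.2] gap 0.0595
shift [-116.7  -10.2  229.2] rot [-0.01 -0.17 -0.02]
```

Run:
```python
from h import *
for i in range(5):
    s=manip.get_state();print(s['time'],np.round(s['tool_pos'],4),np.round(s['qd'],2).tolist(),np.round(s['force'],1))
    d=read_camera('wrist')
im=d['frame'].copy();x,y=s['tool_pos'][:2]
for yy in (s['tool_pos'][1],.113):
    m=rend(d,'white_bottle',.5413,yy);cs=cv2.findContours((m>.5).astype(np.uint8),0,1)[0];cv2.drawContours(im,cs,-1,(0,255,0),1)
cv2.imwrite('pics/w2.png',im)
```

```text
4.6333 [0.5425 0.1105 0.0507] [0.03, 0.01, 0.03, -0.09, 0.07, 0.0, -0.13] [-0.7  0.5  5.2]
4.6833 [0.5426 0.1105 0.0507] [0.01, -0.08, 0.01, 0.09, 0.07, 0.02, 0.14] [-1.8 -0.3  5.3]
4.7333 [0.5425 0.1105 0.0507] [0.05, 0.01, -0.02, 0.02, 0.07, 0.03, -0.04] [-2.4 -0.5  5.1]
4.7833 [0.5425 0.1105 0.0507] [0.05, -0.08, -0.02, 0.06, -0.04, 0.01, 0.05] [-2.4 -0.4  5.3]
4.8333 [0.5425 0.1105 0.0507] [-0.04, 0.03, -0.01, 0.0, -0.09, 0.07, -0.04] [-1.  -0.9  6. ]
```

View pics/w2.png

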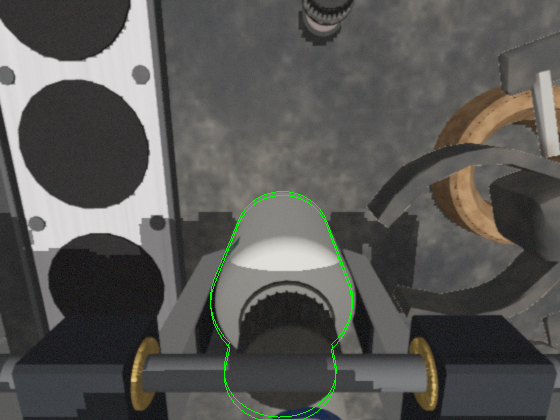

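apply_moves([
  [[0,0,-4,0,0,0,0],[0,0,-14,0,0,0,0],[0,0,-28,0,0,0,0],[0,0,-44,3,0,0,0],[0,-4,-58,10,0,0,0],[0,-11,-67,22,0,0,0],[0,-19,-70,38,0,0,0],[0,-28,-70,55,0,0,0],[0,-37,-70,73,0,0,0],[0,-46,-70,91,0,0,0],[0,-55,-70,109,0,0,0],[0,-64,-70,127,0,0,0],[0,-73,-70,145,0,0,0],[0,-82,-70,163,0,0,0],[0,-91,-70,180,0,0,0],[0,-100,-70,196,0,0,0],[0,-107,-70,210,0,0,0],[0,-112,-70,220,0,0,0],[0,-115,-70,225.5,0,0,0],[0,-116,-70,227.3,0,0,0]],
])

```text
time: 6.55
tool_pos: [0.4269, 0.339, 0.1206]
ee_rot: [[1.0, 0.0, 0.002], [-0.002, 0.0, 1.0], [0.0, -1.0, 0.0]]
force: [-0.7, -1.0, -1.7]
finger_gap: 0.0599
```

Run:
```python
from h import *
for i in range(4): d=read_camera('wrist')
go(.4265,.3378,.0627)
print(pads(read_camera('wrist'),((.427,.255),(.4265,.34))).round(4)[:1])
cv2.imwrite('pics/w3.png',d['frame'])
d=read_camera('side');im=d['frame'][180:380,130:370];cv2.imwrite('pics/s3.png',cv2.resize(im,(720,600)))
```

```text
t 6.75 pos [0.4281 0.3369 0.1206] f [ 0.  -0.  -2.2] gap 0.0598
shift [-1.6 57.9  0.9] rot [ 0.04 -0.27  0.02]
[[0.4296 0.2299 0.0889 0.1157]]
```

View pics/w3.png

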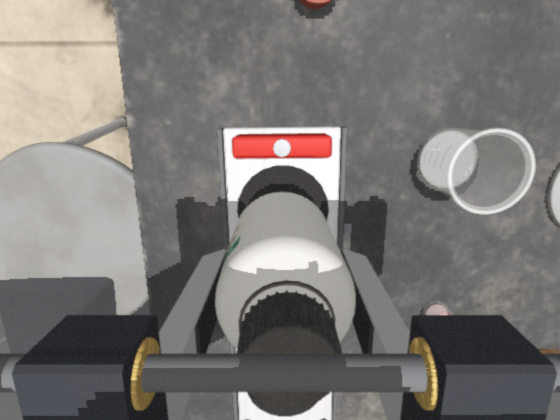

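View pics/s3.png

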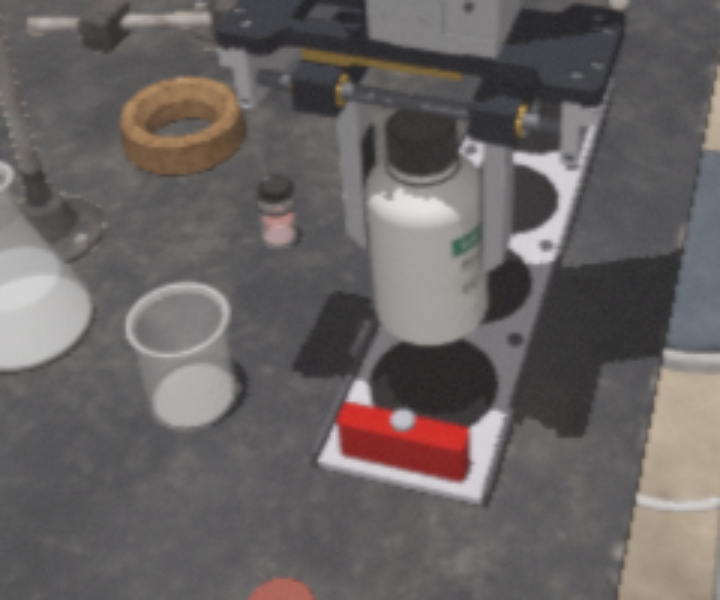

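apply_moves([
  [[0,-1,5,0.8,0,0,0],[0,-1,15,0.8,0,0,0],[0,-1,27,0.8,0,0,0],[0,-1,38,0.8,0,0,0],[0,-1,46,0.8,0,0,0],[0,-1,51,0.8,0,0,0],[0,-1,54,0.8,0,0,0],[0,-1,56,0.8,0,0,0],[0,-1,57.5,0.8,0,0,0],[0,-1,58.5,0.8,0,0,0],[0,-1,58.5,0.8,0,0,0],[0,-1,58.5,0.8,0,0,0],[0,-1,58.5,0.8,0,0,0]],
])

```text
time: 7.93
tool_pos: [0.4265, 0.3391, 0.0622]
ee_rot: [[1.0, 0.0, 0.003], [-0.003, 0.0, 1.0], [0.0, -1.0, 0.0]]
force: [-0.3, -0.5, -1.6]
finger_gap: 0.0594
```

Run:
```python
from h import *
for i in range(2): d=read_camera('side')
go(.427,.3375,.0617)
im=d['frame'][180:380,130:370];cv2.imwrite('pics/s4.png',cv2.resize(im,(720,600)))
```

```text
t 8.03 pos [0.4265 0.339  0.0622] f [ 0.2  0.9 -2. ] gap 0.0597
shift [ 0.5  0.5 -1.5] rot [-0.02 -0.17  0.02]
```

View pics/s4.png

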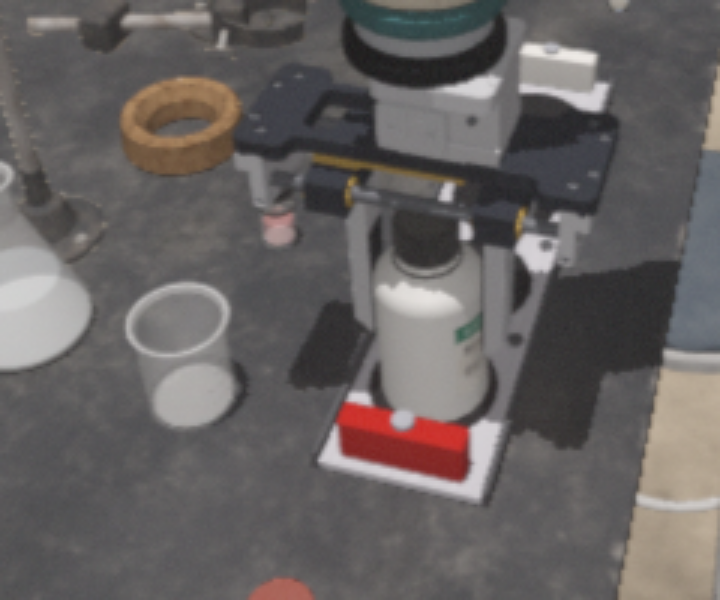

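apply_moves([
  [[0,0.3,0,-1,0,0,0],[0,0.3,0.3,-1.8,0,0,0],[0,0.3,1,-1.8,0,0,0],[0,0.3,1.2,-1.8,0,0,0],[0,0.3,1.2,-1.8,0,0,0],[0.7,0.3,1.2,-1.8,0,0,0],[0.85,0.3,1.2,-1.8,0,0,0],[0.85,0.3,1.2,-1.8,0,0,0],[0.85,0.3,1.2,-1.8,0,0,0],[0.85,0.3,1.2,-1.8,0,0,0],[0.85,0.3,1.2,-1.8,0,0,0],[0.85,0.3,1.2,-1.8,0,0,0]],
])

```text
time: 9.03
tool_pos: [0.4267, 0.3371, 0.0607]
ee_rot: [[1.0, -0.0, 0.003], [-0.003, -0.0, 1.0], [-0.0, -1.0, -0.0]]
force: [0.5, 0.9, 0.1]
finger_gap: 0.08
```

Run:
```python
from h import *
d=read_camera('side')
go(.427,.3375,.2167)
```

```text
t 9.08 pos [0.4266 0.3371 0.0607] f [-1.2  0.2  0.3] gap 0.0797
shift [   0.4 -156.     0.4] rot [ 0.   -0.17 -0.01]
```

apply_moves([
  [[0.85,0,-5,0,0,0,0],[0.85,0,-18,0,0,0,0],[0.85,0,-38,0,0,0,0],[0.85,0,-62,0,0,0,0],[0.85,0,-86,0,0,0,0],[0.85,0,-110,0,0,0,0],[1,0,-132,0,0,0,0],[1,3,-148,-8,0,0,0],[1,10,-155,-27,0,0,0],[1,21,-156,-56,0,0,0],[1,33,-156,-88,0,0,0],[1,45,-156,-120,0,0,0],[1,57,-156,-152,0,0,0],[1,69,-156,-184,0,0,0],[1,81,-156,-216,0,0,0],[1,93,-156,-248,0,0,0],[1,105,-156,-280,0,0,0],[1,116,-156,-310,0,0,0],[1,124,-156,-331,0,0,0],[1,127.5,-156,-341,0,0,0]],
])

```text
time: 10.75
tool_pos: [0.5539, -0.0086, 0.2174]
ee_rot: [[1.0, 0.001, 0.008], [-0.008, -0.002, 1.0], [0.001, -1.0, -0.002]]
force: [0.5, -0.4, 0.3]
finger_gap: 0.0938
```

Run:
```python
from h import *
for i in range(5): d=read_camera('wrist')
go(.5548,-.004,.047)
for n in ['red_cap_jar']:
  for s in silhouettes('wrist',n)[:2]: print(n,s['confidence'],np.round(s['box']),fit(d,s['mask'],n))
cv2.imwrite('pics/w5.png',d['frame'])
d=read_camera('side')
for n in ['red_cap_jar','white_bottle']:
  for s in silhouettes('side',n)[:2]: print(n,s['confidence'],np.round(s['box']),fit(d,s['mask'],n,.011*(n[0]=='w')))
im=d['frame'][140:380,130:370];cv2.imwrite('pics/s5.png',cv2.resize(im,(600,600)))
d=read_camera('top')
for n in ['white_bottle']:
  for s in silhouettes('top',n)[:2]: print(n,s['confidence'],np.round(s['box']),fit(d,s['mask'],n,.011*(n[0]=='w')))
```

```text
t 11.0 pos [ 0.5525 -0.002   0.2166] f [0.  0.5 0.4] gap 0.0943
shift [  2.4 169.6  -2.2] rot [-0.08 -0.03 -0.06]
red_cap_jar 0.68 [285. 207.  61.  81.] (array([ 0.5546778, -0.0053042]), np.float64(0.07494520089675799))
red_cap_jar 0.81 [266. 179.  26.  44.] (array([ 0.55754785, -0.00964563]), np.float64(0.13728014811074643))
white_bottle 0.59 [274. 282.  38.  73.] (array([0.42780759, 0.33736007]), np.float64(0.0889199989818515))
white_bottle 0.31 [267. 180.  28.  40.] (array([0.55194163, 0.00322033]), np.float64(0.4657684302771388))
white_bottle 0.67 [165. 236.  32.  31.] (array([0.42484107, 0.34003559]), np.float64(0.09583180719361219))
```

View pics/w5.png

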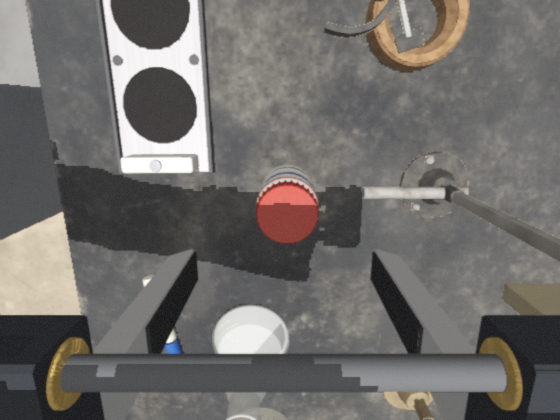

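View pics/s5.png

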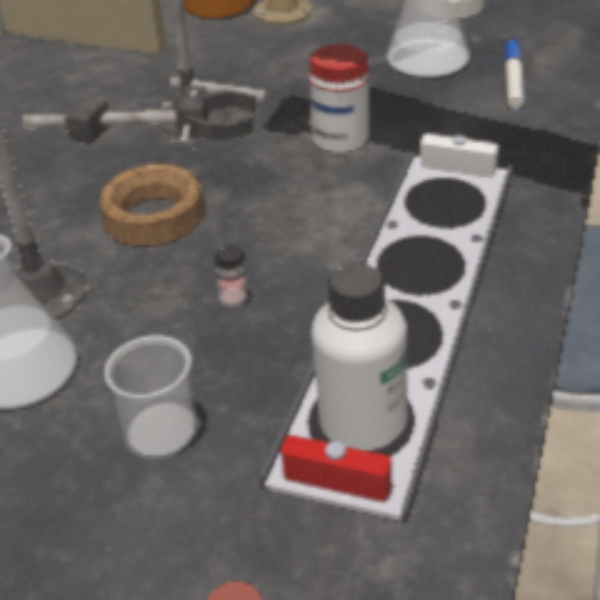

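apply_moves([
  [[1,0.5,8,-1,0,0,0],[1,0.5,28,-1,0,0,0],[1,0.5,52,-1,0,0,0],[1,0.5,76,-1,0,0,0],[1,0.5,100,-1,0,0,0],[1,0.5,124,-1,0,0,0],[1,0.5,146,-1,0,0,0],[1,0.5,162,-1,0,0,0],[1,0.5,171,-1,0,0,0],[1,0.5,171,-1,0,0,0],[1,0.5,171,-1,0,0,0],[0.7,0.5,171,-1,0,0,0],[0.6,0.5,171,-1,0,0,0],[0.4,0.5,171,-1,0,0,0],[0.2,0.5,171,-1,0,0,0],[0,0.5,171,-1,0,0,0],[0,0.5,171,-1,0,0,0],[0,0.5,171,-1,0,0,0],[0,0.5,171,-1,0,0,0],[0,0.5,171,-1,0,0,0]],
], force=25)

```text
time: 12.97
tool_pos: [0.5545, -0.0054, 0.0461]
ee_rot: [[1.0, 0.002, 0.003], [-0.003, -0.0, 1.0], [0.002, -1.0, -0.0]]
force: [0.5, -0.1, 2.9]
finger_gap: 0.0543
```

Run:
```python
from h import *
for i in range(2): d=read_camera('wrist')
im=d['frame'].copy()
go(.4273,.2545,.06)
y=manip.get_state()['tool_pos'];print(manip.get_state()['q'])
for yy in (y[1],y[1]+.004):
    m=rend(d,'red_cap_jar',y[0],yy);cs=cv2.findContours((m>.5).astype(np.uint8),0,1)[0];cv2.drawContours(im,cs,-1,(0,255,0),1)
cv2.imwrite('pics/w6.png',im)
```

```text
t 13.07 pos [ 0.5545 -0.0054  0.0461] f [1.4 0.1 3. ] gap 0.0549
shift [-127.9  -14.1  259.5] rot [ 0.01 -0.18  0.09]
[-13.9073905   43.83637473  18.08154269 110.46688383 -25.81591102
  29.5615322   21.96891768]
```

View pics/w6.png

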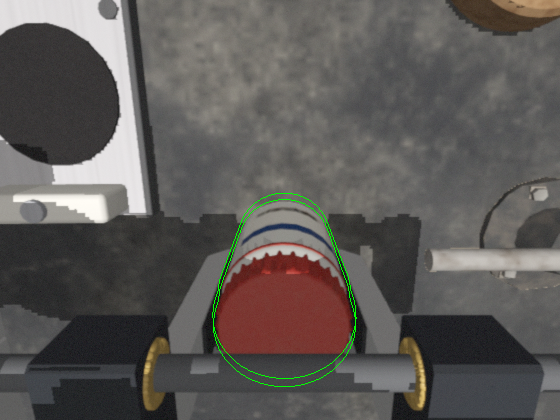

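apply_moves([
  [[0,0,-4,0,0,0,0],[0,0,-14,0,0,0,0],[0,0,-28,0,0,0,0],[0,0,-44,3,0,0,0],[0,-4,-58,10,0,0,0],[0,-11,-67,23,0,0,0],[0,-20,-70,41,0,0,0],[0,-30,-70,61,0,0,0],[0,-40,-70,82,0,0,0],[0,-50,-70,103,0,0,0],[0,-60,-70,124,0,0,0],[0,-70,-70,145,0,0,0],[0,-80,-70,166,0,0,0],[0,-90,-70,187,0,0,0],[0,-100,-70,206,0,0,0],[0,-109,-70,224,0,0,0],[0,-117,-70,240,0,0,0],[0,-123,-70,251,0,0,0],[0,-126,-70,257.5,0,0,0],[0,-127.2,-70,260,0,0,0]],
])

```text
time: 14.73
tool_pos: [0.4258, 0.2565, 0.116]
ee_rot: [[1.0, -0.001, 0.0], [-0.0, 0.0, 1.0], [-0.001, -1.0, 0.0]]
force: [1.7, -0.6, -2.2]
finger_gap: 0.0546
```

apply_moves([
  [[0,0,0,0,0,0,0],[0,0,0,0,0,0,0],[0,0,5,0,0,0,0],[0,0,15,0,0,0,0],[0,0,27,0,0,0,0],[0,0,38,0,0,0,0],[0,0,46,0,0,0,0],[0,0,51,0,0,0,0],[0,0,54,0,0,0,0],[0,0,56,0,0,0,0],[0,0,57,0,0,0,0],[0,0,57.5,0,0,0,0],[0,0,57.5,0,0,0,0],[0,0,57.5,0,0,0,0]],
])

```text
time: 15.9
tool_pos: [0.4274, 0.2553, 0.0586]
ee_rot: [[1.0, 0.0, 0.003], [-0.003, 0.0, 1.0], [0.0, -1.0, 0.0]]
force: [0.8, 0.3, -2.4]
finger_gap: 0.0548
```

Run:
```python
from h import *
for i in range(4): d=read_camera('side')
go(.4273,.2545,.0571)
im=d['frame'][180:380,130:370];cv2.imwrite('pics/s7.png',cv2.resize(im,(720,600)))
```

```text
t 16.1 pos [0.4273 0.2552 0.0585] f [-0.9 -0.  -2.4] gap 0.0548
shift [ 0.   1.4 -0.7] rot [-0.01 -0.16  0.02]
```

View pics/s7.png

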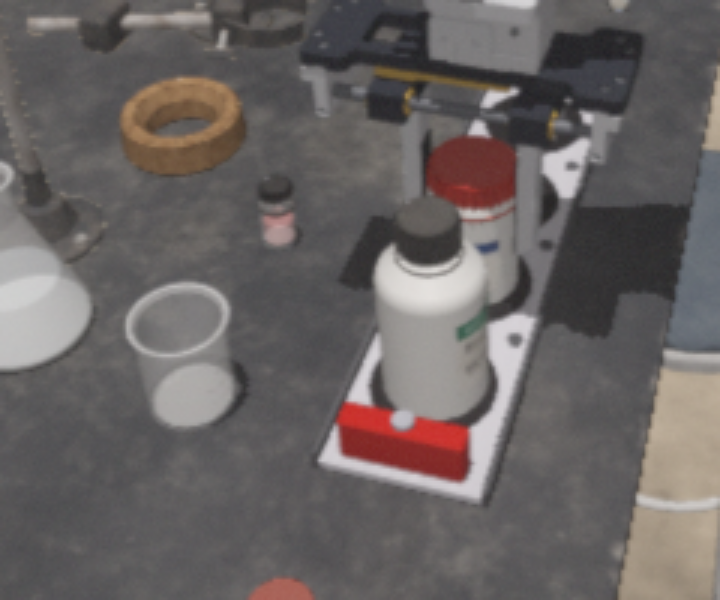

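apply_moves([
  [[0,0,0.6,-0.7,0,0,0],[0,0,1.2,-0.7,0,0,0],[0,0,1.7,-0.7,0,0,0],[0,0,1.9,-0.7,0,0,0],[0,0,1.9,-0.7,0,0,0],[0.65,0,1.9,-0.7,0,0,0],[0.85,0,1.9,-0.7,0,0,0],[0.85,0,1.9,-0.7,0,0,0],[0.85,0,1.9,-0.7,0,0,0],[0.85,0,1.9,-0.7,0,0,0],[0.85,0,1.9,-0.7,0,0,0],[0.85,0,1.9,-0.7,0,0,0]],
])

```text
time: 17.1
tool_pos: [0.4272, 0.2544, 0.0563]
ee_rot: [[1.0, -0.0, 0.003], [-0.003, -0.0, 1.0], [-0.0, -1.0, -0.0]]
force: [-0.1, 0.8, -0.1]
finger_gap: 0.08
```

Run:
```python
from h import *
for i in range(2): d=read_camera('side')
go(.5585,.377,.2167)
```

```text
t 17.2 pos [0.4272 0.2544 0.0563] f [-0.1 -0.7 -0.3] gap 0.08
shift [ 130.9 -160.4  123. ] rot [ 0.   -0.17 -0.  ]
```

apply_moves([
  [[0.85,0,-5,0,0,0,0],[0.85,0,-18,0,0,0,0],[0.85,0,-38,0,0,0,0],[0.85,0,-62,0,0,0,0],[0.85,0,-86,0,0,0,0],[0.85,0,-110,0,0,0,0],[1,0,-132,0,0,0,0],[1,3,-149,3,0,0,0],[1,9,-158,8,0,0,0],[1,18,-160,17,0,0,0],[1,33,-160,31,0,0,0],[1,50,-160,47,0,0,0],[1,67,-160,63,0,0,0],[1,84,-160,79,0,0,0],[1,100,-160,94,0,0,0],[1,114,-160,107,0,0,0],[1,124,-160,117,0,0,0],[1,129,-160,121.5,0,0,0],[1,131,-160,123,0,0,0],[1,131,-160,123,0,0,0]],
])

```text
time: 18.87
tool_pos: [0.5585, 0.3766, 0.2162]
ee_rot: [[1.0, -0.0, 0.003], [-0.003, -0.001, 1.0], [-0.0, -1.0, -0.001]]
force: [-0.4, 0.1, -0.1]
finger_gap: 0.0938
```

Run:
```python
from h import *
for i in range(6): d=read_camera('wrist')
im=d['frame'].copy()
go(.5585,.377,.036)
for n in ['small_beaker']:
  for s in silhouettes('wrist',n)[:2]:
    x,e=fit(d,s['mask'],n); print(n,s['confidence'],np.round(s['box']),x,e)
    if s['confidence']>.5:
      for q,col in ((x,(0,255,0)),([.5585,.377],(255,0,0))):
        m=rend(d,n,*q);cs=cv2.findContours((m>.5).astype(np.uint8),0,1)[0];cv2.drawContours(im,cs,-1,col,1)
cv2.imwrite('pics/w8.png',im)
```

```text
t 19.17 pos [0.5582 0.3766 0.2167] f [ 0.4  0.1 -0.2] gap 0.0939
shift [  0.3 180.7   0.3] rot [-0.01 -0.19 -0.01]
small_beaker 0.57 [283. 195.  64.  71.] [0.55721829 0.37956652] 0.08876286826453793
small_beaker 0.23 [189. 342.  35.  27.] [0.46822893 0.21678799] 4.77688680779111
```

View pics/w8.png

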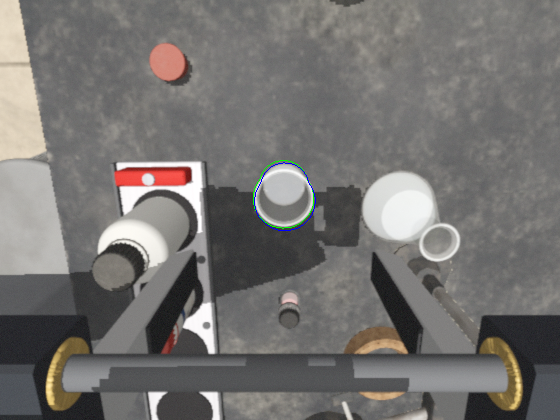

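Run:
```python
from h import *
d=read_camera('wrist')
print(onz(d,400,206,0),onz(d,362,206,0),onz(d,438,242,.13),onz(d,420,242,.13))
d=read_camera('top')
g=cv2.resize(d['frame'][90:200,130:230],(700,770),interpolation=cv2.INTER_CUBIC)[:600]
cv2.imwrite('pics/t9.png',g)
for s in silhouettes('top','flask')[:3]: print(s['confidence'],s['box'],fit(d,s['mask'],'flask'))
```

```text
[0.68634404 0.3551314  0.        ] [0.64438002 0.35520182 0.        ] [0.67419707 0.36185513 0.13      ] [0.66065478 0.36187672 0.13      ]
0.9 [395.9, 205.4, 49.2, 38.0] (array([ 0.51145184, -0.19033996]), np.float64(0.09389556120510797))
```

apply_moves([
  [[0.85,-1,6,1.4,0,0,0],[0.85,-1,20,1.4,0,0,0],[0.85,-1,38,1.4,0,0,0],[0.85,-1,58,1.4,0,0,0],[0.85,-1,78,1.4,0,0,0],[0.85,-1,98,1.4,0,0,0],[0.85,-1,118,1.4,0,0,0],[0.85,-1,138,1.4,0,0,0],[0.85,-1,156,1.4,0,0,0],[0.85,-1,170,1.4,0,0,0],[0.85,-1,180,1.4,0,0,0],[0.85,-1,185,1.4,0,0,0],[0.85,-1,186.7,1.4,0,0,0],[0.85,-1,186.7,1.4,0,0,0],[0.85,-1,186.7,1.4,0,0,0]],
])

```text
time: 20.62
tool_pos: [0.5582, 0.3787, 0.0305]
ee_rot: [[1.0, 0.001, 0.003], [-0.003, 0.001, 1.0], [0.001, -1.0, 0.001]]
force: [0.3, -0.5, -0.1]
finger_gap: 0.0798
```

Run:
```python
from h import *
for i in range(2): d=read_camera('side')
go(.5575,.378,.030)
im=d['frame'][160:360,100:340];cv2.imwrite('pics/s9.png',cv2.resize(im,(720,600)))
```

```text
t 20.72 pos [0.5582 0.3787 0.0307] f [ 0.1  0.5 -0.2] gap 0.0803
shift [-0.7  0.7 -0.7] rot [-0.06 -0.17  0.08]
```

View pics/s9.png

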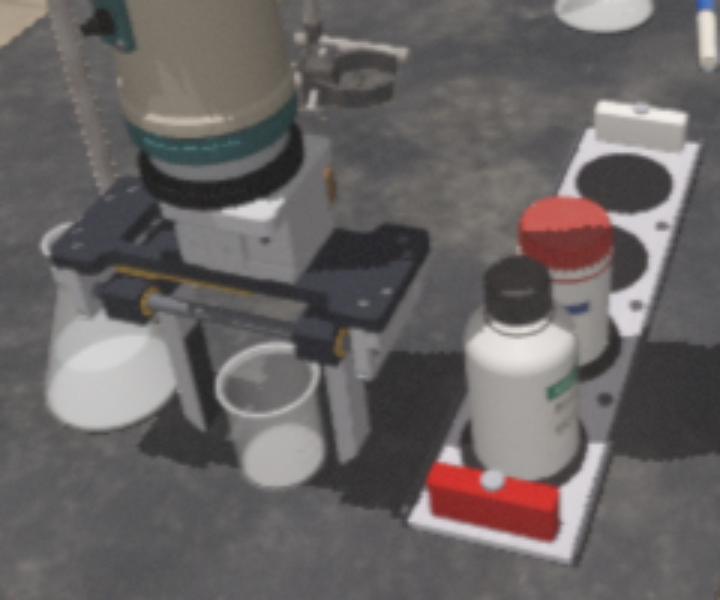

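apply_moves([
  [[0.7,-0.7,0,-0.5,0,0,0],[0.6,-0.7,0,-0.5,0,0,0],[0.5,-0.7,0,-0.5,0,0,0],[0.4,-0.7,0,-0.5,0,0,0],[0.3,-0.7,0,-0.5,0,0,0],[0.2,-0.7,0,-0.5,0,0,0],[0.2,-0.7,0,-0.5,0,0,0],[0.2,-0.7,0,-0.5,0,0,0]],
], force=8)

```text
time: 21.38
tool_pos: [0.557, 0.3779, 0.0298]
ee_rot: [[1.0, 0.0, 0.003], [-0.003, 0.0, 1.0], [0.0, -1.0, 0.0]]
force: [0.5, 0.7, 0.4]
finger_gap: 0.0522
```

Run:
```python
from h import *
for i in range(2): d=read_camera('wrist')
im=d['frame'].copy()
go(.428,.172,.042)
y=manip.get_state()['tool_pos']
for yy in (y[1],y[1]+.004):
    m=rend(d,'small_beaker',y[0],yy);cs=cv2.findContours((m>.5).astype(np.uint8),0,1)[0];cv2.drawContours(im,cs,-1,(0,255,0),1)
cv2.imwrite('pics/w10.png',im)
```

```text
t 21.48 pos [0.557  0.378  0.0298] f [ 0.1 -1.2  1.4] gap 0.0519
shift [-128.4  -12.3 -206.3] rot [-0.01 -0.17  0.01]
```

View pics/w10.png

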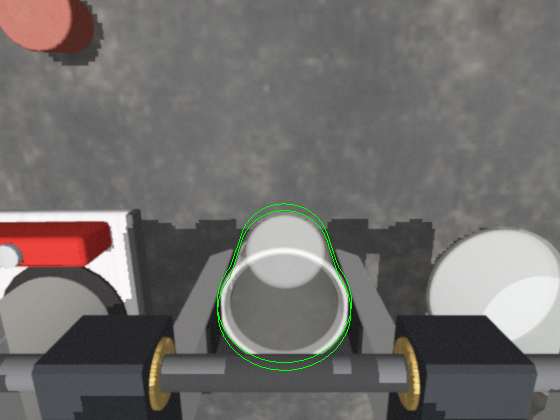

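apply_moves([
  [[0.2,0,-4,0,0,0,0],[0.2,0,-14,0,0,0,0],[0.2,0,-30,0,0,0,0],[0.2,0,-50,0,0,0,0],[0.2,0,-70,0,0,0,0],[0.2,0,-90,0,0,0,0],[0.2,0,-106,-2,0,0,0],[0.2,-4,-116,-7,0,0,0],[0.2,-11,-120,-18,0,0,0],[0.2,-23,-120,-36,0,0,0],[0.2,-37,-120,-58,0,0,0],[0.2,-51,-120,-81,0,0,0],[0.2,-65,-120,-104,0,0,0],[0.2,-79,-120,-127,0,0,0],[0.2,-93,-120,-149,0,0,0],[0.2,-106,-120,-169,0,0,0],[0.2,-117,-120,-187,0,0,0],[0.2,-125,-120,-199,0,0,0],[0.2,-128,-120,-204.5,0,0,0],[0.2,-129,-120,-206,0,0,0]],
])

```text
time: 23.15
tool_pos: [0.4265, 0.1712, 0.15]
ee_rot: [[1.0, -0.0, 0.005], [-0.005, 0.0, 1.0], [-0.0, -1.0, 0.0]]
force: [-0.2, -0.1, 0.3]
finger_gap: 0.0517
```

Run:
```python
from h import *
for i in range(5): d=read_camera('side')
go(.428,.172,.0408)
im=d['frame'][120:340,100:364];cv2.imwrite('pics/s11.png',cv2.resize(im,(720,600)))
```

```text
t 23.4 pos [0.4278 0.1732 0.1496] f [-0.3 -0.2 -0.1] gap 0.0522
shift [ 1.000e-01  1.088e+02 -1.300e+00] rot [-0.02 -0.1   0.03]
```

View pics/s11.png

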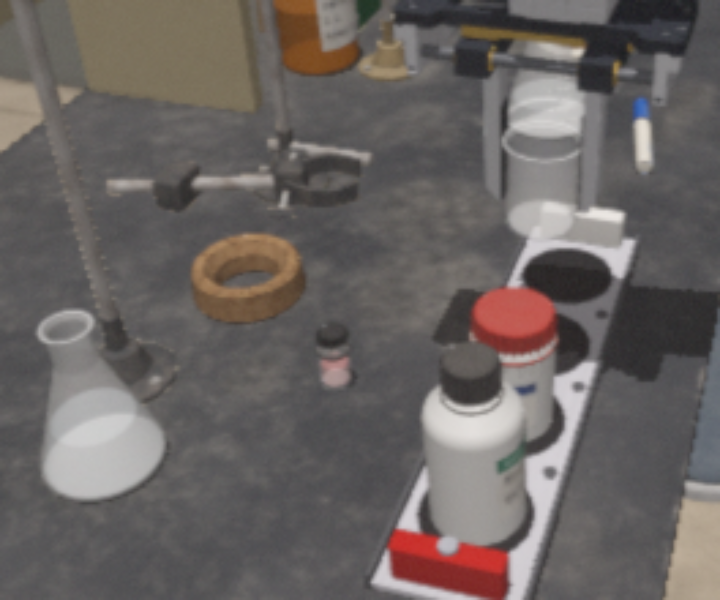

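apply_moves([
  [[0.2,0.2,5,-0.6,0,0,0],[0.2,0.2,17,-0.6,0,0,0],[0.2,0.2,34,-0.6,0,0,0],[0.2,0.2,52,-0.6,0,0,0],[0.2,0.2,70,-0.6,0,0,0],[0.2,0.2,84,-0.6,0,0,0],[0.2,0.2,94,-0.6,0,0,0],[0.2,0.2,101,-0.6,0,0,0],[0.2,0.2,105,-0.6,0,0,0],[0.2,0.2,107,-0.6,0,0,0],[0.2,0.2,108,-0.6,0,0,0],[0.2,0.2,108,-0.6,0,0,0],[0.2,0.2,108,-0.6,0,0,0],[0.2,0.2,108,-0.6,0,0,0]],
])

```text
time: 24.57
tool_pos: [0.4278, 0.1719, 0.0421]
ee_rot: [[1.0, 0.001, 0.003], [-0.003, 0.0, 1.0], [0.001, -1.0, 0.0]]
force: [0.1, -0.6, -0.4]
finger_gap: 0.0517
```

Run:
```python
from h import *
for i in range(3): d=read_camera('side')
go(.428,.172,.0408)
```

```text
t 24.72 pos [0.4277 0.1718 0.042 ] f [-0.4  0.1 -1. ] gap 0.0517
shift [0.3 1.2 0.2] rot [-0.02 -0.17  0.03]
```

apply_moves([
  [[0.2,0.2,0.6,0.2,0,0,0],[0.2,0.2,1.2,0.2,0,0,0],[0.2,0.2,1.5,0.2,0,0,0],[0.2,0.2,1.5,0.2,0,0,0],[0.6,0.2,1.5,0.2,0,0,0],[0.7,0.2,1.5,0.2,0,0,0],[0.8,0.2,1.5,0.2,0,0,0],[0.8,0.2,1.5,0.2,0,0,0],[0.8,0.2,1.5,0.2,0,0,0],[0.8,0.2,1.5,0.2,0,0,0],[0.8,0.2,1.5,0.2,0,0,0]],
])

```text
time: 25.63
tool_pos: [0.4276, 0.1719, 0.0401]
ee_rot: [[1.0, -0.0, 0.003], [-0.003, -0.0, 1.0], [-0.0, -1.0, -0.0]]
force: [-0.4, 0.1, 0.8]
finger_gap: 0.0751
```

Run:
```python
from h import *
for i in range(2): d=read_camera('side')
go(.5625,.24,.2167)
```

```text
t 25.73 pos [0.4277 0.1719 0.0401] f [-1.  -0.7  0.2] gap 0.0751
shift [ 134.6 -176.6   68.5] rot [ 0.   -0.17 -0.  ]
```

apply_moves([
  [[0.8,0,-5,0,0,0,0],[0.8,0,-18,0,0,0,0],[0.8,0,-38,0,0,0,0],[0.8,0,-62,0,0,0,0],[0.8,0,-86,0,0,0,0],[0.8,0,-110,0,0,0,0],[0.8,0,-134,0,0,0,0],[0.8,3,-156,1,0,0,0],[0.8,9,-170,4,0,0,0],[0.7,19,-177,9,0,0,0],[0.6,34,-177,17,0,0,0],[0.6,51,-177,26,0,0,0],[0.6,68,-177,35,0,0,0],[0.6,86,-177,44,0,0,0],[0.6,103,-177,52,0,0,0],[0.6,117,-177,59,0,0,0],[0.6,127,-177,65,0,0,0],[0.6,133,-177,67.5,0,0,0],[0.6,134.6,-177,68.5,0,0,0],[0.6,134.6,-177,68.5,0,0,0]],
])

```text
time: 27.4
tool_pos: [0.5622, 0.2397, 0.2171]
ee_rot: [[1.0, -0.0, 0.003], [-0.003, -0.0, 1.0], [-0.0, -1.0, -0.0]]
force: [0.2, -1.0, -0.2]
finger_gap: 0.0564
```

Run:
```python
from h import *
for i in range(6): d=read_camera('wrist')
im=d['frame'].copy()
go(.5625,.24,.020)
for n in ['vial']:
  for s in silhouettes('wrist',n)[:2]:
    x,e=fit(d,s['mask'],n); print(n,s['confidence'],np.round(s['box']),x,e)
    for q,col in ((x,(0,255,0)),):
        m=rend(d,n,*q);cs=cv2.findContours((m>.5).astype(np.uint8),0,1)[0];cv2.drawContours(im,cs,-1,col,1)
cv2.imwrite('pics/w12.png',im)
d=read_camera('side');im=d['frame'][120:340,100:364];cv2.imwrite('pics/s12.png',cv2.resize(im,(720,600)))
```

```text
t 27.7 pos [0.5621 0.2398 0.2174] f [ 0.9  0.1 -0.6] gap 0.0565
shift [  0.5 197.4   0.2] rot [-0.01 -0.18 -0.01]
vial 0.83 [285. 189.  21.  29.] [0.56252806 0.24290203] 0.16932224337775997
vial 0.69 [159.  89.  54.  81.] [0.45155212 0.3583853 ] 1.1668209635755276
```

View pics/w12.png

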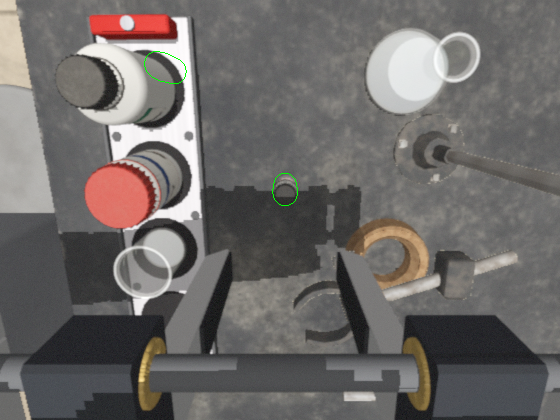

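View pics/s12.png

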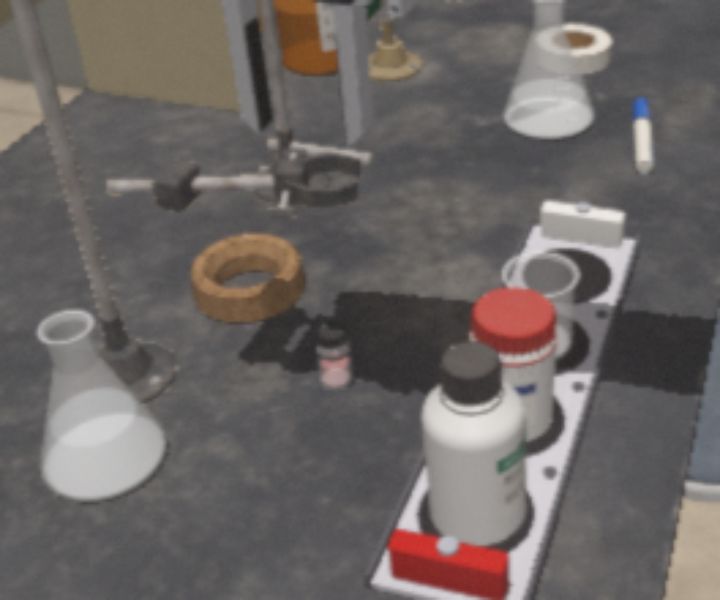

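Run:
```python
from h import *
D={c:read_camera(c) for c in ['wrist','side','top']}
def tri(*ob):
    A=[];b=[]
    for c,u,v in ob:
        o,r=ray(D[c],u,v);r/=np.linalg.norm(r);M=np.eye(3)-np.outer(r,r);A.append(M);b.append(M@o)
    x=np.linalg.lstsq(np.vstack(A),np.hstack(b),rcond=None)[0]
    print(x.round(3),[np.linalg.norm(a@x-bb).round(4) for a,bb in zip(A,b)])
tri(('wrist',455,272),('side',165,188)) # clamp boss
tri(('wrist',516,258),('side',140,188)) # rod end
tri(('wrist',388,258),('side',189,239)) # cork
g=D['top']['frame'][80:200,190:330];cv2.imwrite('pics/t13.png',cv2.resize(g,(700,600),interpolation=cv2.INTER_CUBIC))
g=D['side']['frame'][130:250,130:270];cv2.imwrite('pics/s13.png',cv2.resize(g,(700,600),interpolation=cv2.INTER_CUBIC))
```

```text
[0.701 0.192 0.114] [np.float64(0.0015), np.float64(0.0015)]
[0.75  0.205 0.114] [np.float64(0.0011), np.float64(0.0011)]
[ 0.706  0.128 -0.069] [np.float64(0.0025), np.float64(0.0025)]
```

View pics/t13.png

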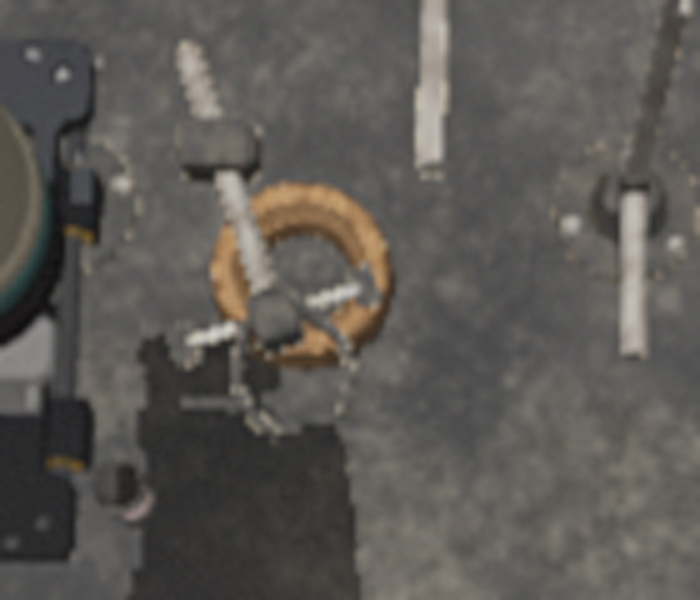

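View pics/s13.png

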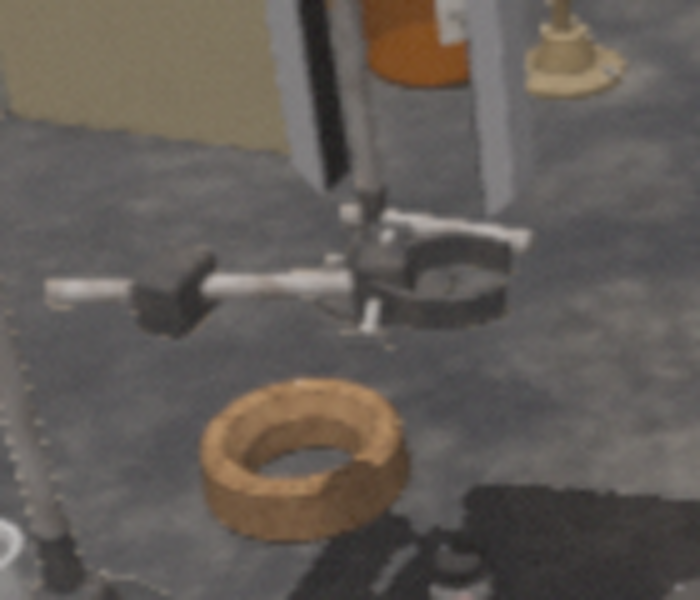

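Run:
```python
from h import *
D={c:read_camera(c) for c in ['wrist','side','top']}
def tri(*ob):
    A=[];b=[]
    for c,u,v in ob:
        o,r=ray(D[c],u,v);r/=np.linalg.norm(r);M=np.eye(3)-np.outer(r,r);A.append(M);b.append(M@o)
    x=np.linalg.lstsq(np.vstack(A),np.hstack(b),rcond=None)[0]
    print(x.round(3),[np.linalg.norm(a@x-bb).round(4) for a,bb in zip(A,b)])
tri(('top',245,143),('side',205,182))
tri(('top',235,109),('side',165,188))
tri(('top',230,147),('side',204,193))
for z in (.1,.13): print(onz(D['top'],238,165,z),onz(D['top'],230,148,z),onz(D['top'],243,167,z),onz(D['top'],258,163,z))
print(proj(D['side'],[.61,.13,.114]))
```

```text
[0.623 0.163 0.123] [np.float64(0.0016), np.float64(0.0016)]
[0.703 0.188 0.111] [np.float64(0.0002), np.float64(0.0002)]
[0.612 0.195 0.119] [np.float64(0.0006), np.float64(0.0006)]
[0.57750211 0.17852876 0.1       ] [0.61613343 0.19761496 0.1       ] [0.57311759 0.16726075 0.1       ] [0.58269563 0.13410946 0.1       ]
[0.57030317 0.17531438 0.13      ] [0.60769471 0.19378805 0.13      ] [0.56605936 0.16440799 0.13      ] [0.57533002 0.13232061 0.13      ]
[[218.79296687 179.03029273]]
```

apply_moves([
  [[0.6,0.4,0,1.2,0,-5,0],[0.6,0.4,0,1.2,0,-11,0],[0.6,0.4,0,1.2,0,-17,0],[0.6,0.4,0,1.2,0,-23,0],[0.6,0.4,0,1.2,0,-28,0],[0.6,0.4,4,1.2,0,-30,0],[0.6,0.4,16,1.2,0,-30,0],[0.6,0.4,34,1.2,0,-30,0],[0.6,0.4,54,1.2,0,-30,0],[0.6,0.4,72,1.2,0,-30,0],[0.6,0.4,84,1.2,0,-30,0],[0.6,0.4,90,1.2,0,-30,0],[0.6,0.4,90,1.2,0,-30,0],[0.6,0.4,90,1.2,0,-30,0]],
])

```text
time: 29.27
tool_pos: [0.5633, 0.2412, 0.1275]
ee_rot: [[0.868, 0.0, -0.497], [0.497, 0.0, 0.868], [0.0, -1.0, -0.0]]
force: [0.2, 0.0, 0.3]
finger_gap: 0.056
```

Run:
```python
from h import *
for i in range(3): d=read_camera('wrist')
im=d['frame'].copy()
go(.5625,.241,.025,30)
for n in ['vial']:
  for s in silhouettes('wrist',n)[:2]:
    x,e=fit(d,s['mask'],n); print(n,s['confidence'],np.round(s['box']),x,e)
m=rend(d,'vial',.5625,.241);cs=cv2.findContours((m>.5).astype(np.uint8),0,1)[0];cv2.drawContours(im,cs,-1,(0,255,0),1)
cv2.imwrite('pics/w14.png',im)
d=read_camera('side');im=d['frame'][120:340,100:364];cv2.imwrite('pics/s14.png',cv2.resize(im,(720,600)))
```

```text
t 29.42 pos [0.5637 0.2414 0.1283] f [ 0.2 -0.1  0.7] gap 0.056
shift [ -1.4 103.3   0.3] rot [ 0.01 -0.18  0.11]
vial 0.95 [287. 217.  29.  43.] [0.56197381 0.24321818] 0.20780539357225083
```

View pics/w14.png

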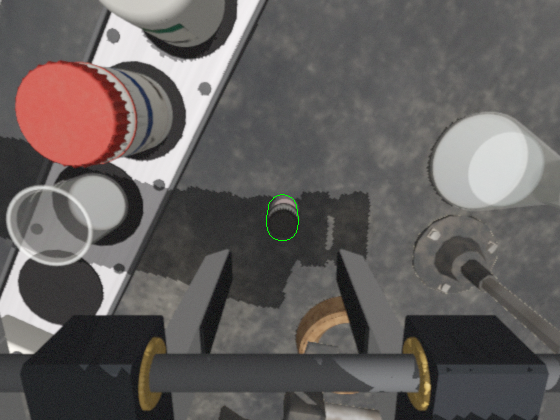

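View pics/s14.png

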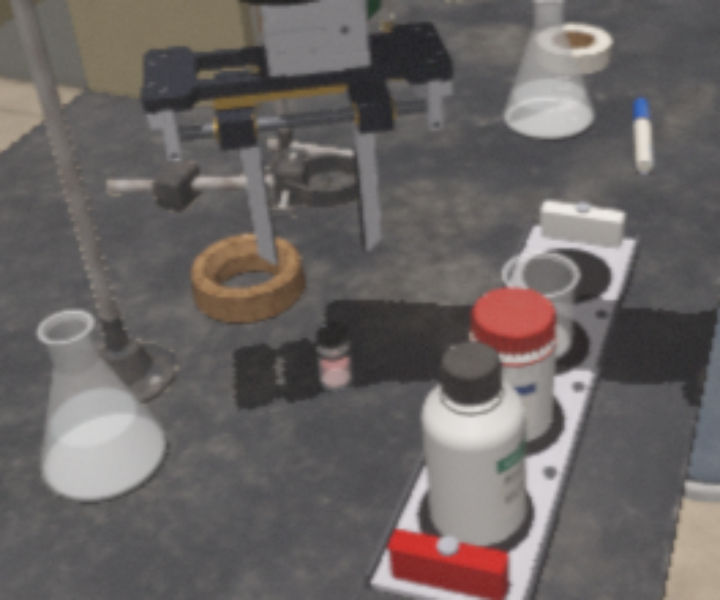

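apply_moves([
  [[0.6,-1.4,5,0.5,0,0,0],[0.6,-1.4,16,0.5,0,0,0],[0.6,-1.4,30,0.5,0,0,0],[0.6,-1.4,45,0.5,0,0,0],[0.6,-1.4,60,0.5,0,0,0],[0.6,-1.4,74,0.5,0,0,0],[0.6,-1.4,86,0.5,0,0,0],[0.6,-1.4,95,0.5,0,0,0],[0.6,-1.4,101,0.5,0,0,0],[0.6,-1.4,103,0.5,0,0,0],[0.6,-1.4,103,0.5,0,0,0],[0.6,-1.4,103,0.5,0,0,0]],
])

```text
time: 30.52
tool_pos: [0.5618, 0.241, 0.0246]
ee_rot: [[0.868, 0.001, -0.497], [0.497, 0.0, 0.868], [0.001, -1.0, -0.0]]
force: [0.6, -0.8, -0.5]
finger_gap: 0.0565
```

Run:
```python
from h import *
for i in range(3): d=read_camera('wrist')
im=d['frame'].copy()
go(.5625,.241,.025,30)
m=rend(d,'vial',.5625,.241);cs=cv2.findContours((m>.5).astype(np.uint8),0,1)[0];cv2.drawContours(im,cs,-1,(0,255,0),1)
cv2.imwrite('pics/w15.png',im)
```

```text
t 30.67 pos [0.5619 0.2411 0.0249] f [-0.3  0.   0.3] gap 0.0563
shift [ 0.4 -0.1 -0.4] rot [ 0.01 -0.17  0.08]
```

View pics/w15.png

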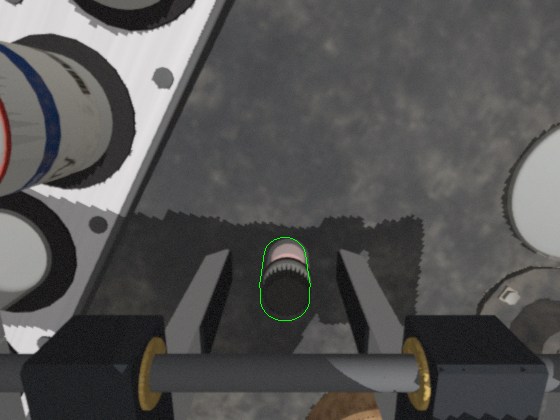

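apply_moves([
  [[0.5,0.4,0,0,0,0,0],[0.4,0.4,0,0,0,0,0],[0.3,0.4,0,0,0,0,0],[0.2,0.4,0,0,0,0,0],[0.1,0.4,0,0,0,0,0],[0,0.4,0,0,0,0,0],[0,0.4,0,0,0,0,0],[0,0.4,0,0,0,0,0],[0,0.4,0,0,0,0,0]],
], force=8)

```text
time: 31.42
tool_pos: [0.5618, 0.2411, 0.0242]
ee_rot: [[0.868, 0.0, -0.497], [0.497, 0.0, 0.868], [0.0, -1.0, 0.0]]
force: [0.5, 0.5, 0.7]
finger_gap: 0.0225
```

Run:
```python
from h import *
for i in range(2): d=read_camera('wrist')
im=d['frame'].copy()
go(.4288,.0825,.125,0)
p=manip.get_state()['tool_pos']
m=rend(d,'vial',p[0],p[1]);cs=cv2.findContours((m>.5).astype(np.uint8),0,1)[0];cv2.drawContours(im,cs,-1,(0,255,0),1)
cv2.imwrite('pics/w16.png',im)
```

```text
t 31.52 pos [0.5618 0.2411 0.0242] f [-0.6  0.   1.8] gap 0.0221
shift [-194.3 -100.8  -71.5] rot [-0.   29.83  0.  ]
```

View pics/w16.png

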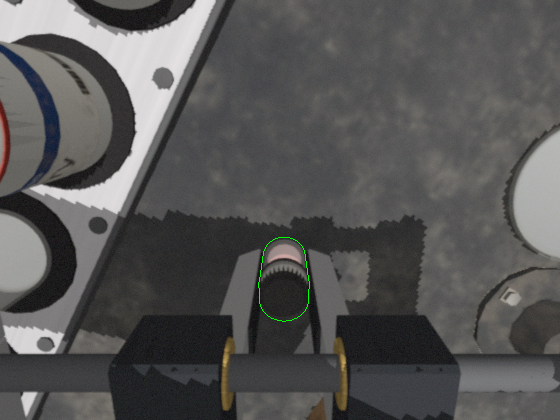

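apply_moves([
  [[0,0,-4,0,0,0,0],[0,0,-14,0,0,0,0],[0,0,-30,0,0,0,0],[0,0,-50,0,0,0,0],[0,0,-70,0,0,0,0],[0,0,-90,0,0,0,0],[0,-5,-104,-2,0,0,0],[0,-14,-110,-5,0,1,0],[0,-28,-110,-10,0,4,0],[0,-46,-110,-17,0,7,0],[0,-66,-110,-24,0,11,0],[0,-86,-110,-32,0,15,0],[0,-106,-110,-39,0,19,0],[0,-126,-110,-46,0,23,0],[0,-145,-110,-53,0,26,0],[0,-163,-110,-60,0,28,0],[0,-178,-110,-66,0,29,0],[0,-189,-110,-70,0,29.8,0],[0,-194,-110,-71.5,0,29.8,0],[0,-194.3,-110,-71.5,0,29.8,0]],
])

```text
time: 33.18
tool_pos: [0.4277, 0.0816, 0.1342]
ee_rot: [[1.0, -0.001, 0.001], [-0.001, 0.0, 1.0], [-0.001, -1.0, 0.0]]
force: [0.3, -0.6, -0.0]
finger_gap: 0.0224
```

Run:
```python
from h import *
for i in range(5): d=read_camera('side')
go(.4288,.0825,.0352)
im=d['frame'][120:340,100:364];cv2.imwrite('pics/s17.png',cv2.resize(im,(720,600)))
```

```text
t 33.43 pos [0.4294 0.0832 0.1341] f [-0.5 -0.   0.1] gap 0.0225
shift [-0.7 98.9 -0.7] rot [-0.01  0.1   0.03]
```

View pics/s17.png

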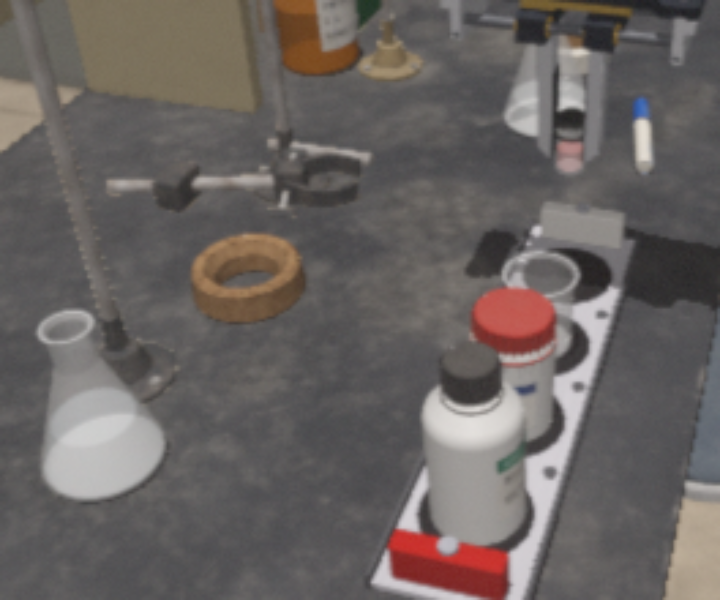

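apply_moves([
  [[0,-0.3,5,-0.5,0,0,0],[0,-0.3,17,-0.5,0,0,0],[0,-0.3,33,-0.5,0,0,0],[0,-0.3,49,-0.5,0,0,0],[0,-0.3,64,-0.5,0,0,0],[0,-0.3,77,-0.5,0,0,0],[0,-0.3,87,-0.5,0,0,0],[0,-0.3,93,-0.5,0,0,0],[0,-0.3,96,-0.5,0,0,0],[0,-0.3,97.5,-0.5,0,0,0],[0,-0.3,98,-0.5,0,0,0],[0,-0.3,98,-0.5,0,0,0],[0,-0.3,98,-0.5,0,0,0]],
])

```text
time: 34.52
tool_pos: [0.4288, 0.0821, 0.0366]
ee_rot: [[1.0, 0.001, -0.001], [0.001, 0.0, 1.0], [0.001, -1.0, 0.0]]
force: [-0.4, -0.5, -0.6]
finger_gap: 0.0228
```

Run:
```python
from h import *
for i in range(3): d=read_camera('wrist')
go(.4288,.0825,.0352)
cv2.imwrite('pics/w18.png',d['frame'])
```

```text
t 34.67 pos [0.4287 0.0821 0.0365] f [-0.2 -0.  -0.3] gap 0.023
shift [0.1 1.3 0.4] rot [-0.01  0.04  0.04]
```

View pics/w18.png

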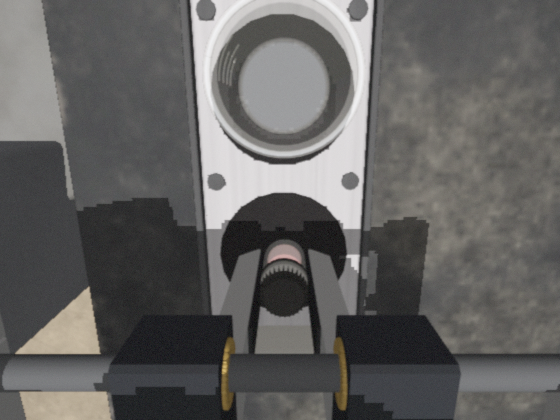

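Looks centred. I'll lower the last millimetre, release and retreat up.

apply_moves([
  [[0,0,0.6,0.3,0,0,0],[0,0,1.2,0.3,0,0,0],[0,0,1.6,0.3,0,0,0],[0,0,1.6,0.3,0,0,0],[0.3,0,1.6,0.3,0,0,0],[0.4,0,1.6,0.3,0,0,0],[0.5,0,1.6,0.3,0,0,0],[0.6,0,1.6,0.3,0,0,0],[0.6,0,1.6,0.3,0,0,0],[0.6,0,1.6,0.3,0,0,0],[0.6,0,1.6,0.3,0,0,0],[0.6,0,1.6,0.3,0,0,0]],
])

```text
time: 35.67
tool_pos: [0.4284, 0.0822, 0.0345]
ee_rot: [[1.0, -0.0, -0.0], [0.0, -0.0, 1.0], [-0.0, -1.0, -0.0]]
force: [-0.4, -0.0, -0.2]
finger_gap: 0.0565
```

apply_moves([
  [[0.6,0,-5,0,0,0,0],[0.6,0,-16,0,0,0,0],[0.6,0,-32,0,0,0,0],[0.6,0,-54,0,0,0,0],[0.6,0,-78,0,0,0,0],[0.6,0,-102,0,0,0,0],[0.6,0,-126,0,0,0,0],[0.6,0,-150,0,0,0,0],[0.6,0,-172,0,0,0,0],[0.6,0,-190,0,0,0,0],[0.6,0,-200,0,0,0,0],[0.6,0,-200,0,0,0,0],[0.6,0,-200,0,0,0,0],[0.6,0,-200,0,0,0,0]],
])

```text
time: 36.83
tool_pos: [0.4277, 0.0823, 0.234]
ee_rot: [[1.0, -0.001, -0.001], [0.001, -0.0, 1.0], [-0.001, -1.0, -0.0]]
force: [0.2, 0.5, 0.6]
finger_gap: 0.0566
```

Run:
```python
from h import *
for i in range(3): d=read_camera('wrist')
cv2.imwrite('pics/w19.png',d['frame'])
go(.4288,.0825,.2)
T={'white_bottle':(.4267,.3397),'red_cap_jar':(.4273,.2545),'small_beaker':(.428,.172),'vial':(.4288,.0825)}
for c in ('wrist','side','top'):
  d=read_camera(c)
  for n in T:
    for s in silhouettes(c,n)[:1]:
      x,e=fit(d,s['mask'],n,.011); print(c,n,round(s['confidence'],2),np.round(s['box']),((x-T[n])*1000).round(1),round(e,3))
  im=d['frame']
  if c=='side': cv2.imwrite('pics/s19.png',cv2.resize(im[160:380,160:360],(540,594)))
```

```text
t 36.98 pos [0.4278 0.0821 0.2338] f [ 0.7  0.  -0.5] gap 0.0565
shift [ 1.1 33.8  0.5] rot [ 0.04  0.02 -0.1 ]
wrist red_cap_jar 0.74 [282.  23.  64.  46.] [-1.   1.9] 0.029
wrist small_beaker 0.77 [285.  94.  62.  76.] [0.1 1.9] 0.055
wrist vial 0.93 [286. 192.  18.  30.] [-1.4  1.6] 0.232
side white_bottle 0.82 [274. 283.  36.  74.] [ 0.5 -0.5] 0.087
side red_cap_jar 0.57 [290. 255.  32.  54.] [ 0.5 -7.5] 0.659
side small_beaker 0.74 [299. 232.  26.  38.] [ 3.1 -4.6] 1.223
side vial 0.57 [308. 209.  12.  17.] [  5.5 -24.6] 0.988
top white_bottle 0.91 [167. 234.  35.  29.] [-2.6 -1.3] 0.164
top red_cap_jar 0.61 [203. 236.  31.  25.] [-1.9 -3.3] 0.293
```

View pics/w19.png

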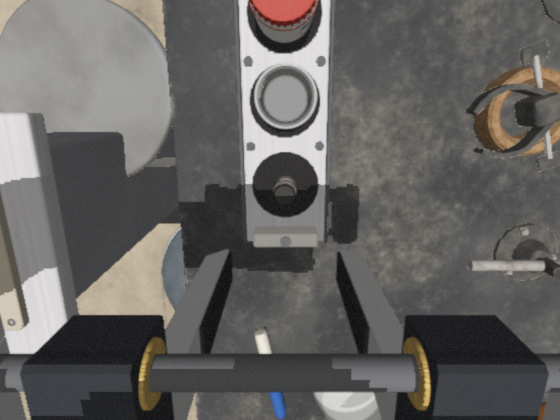

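View pics/s19.png

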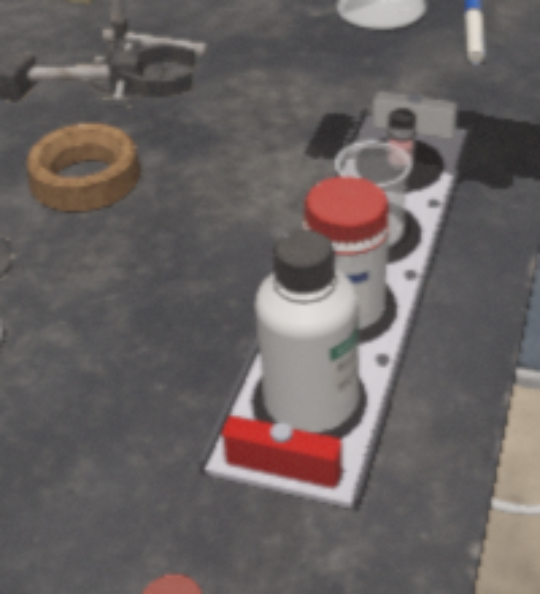

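Run:
```python
from h import *
d=read_camera('top')
print([(s['confidence'],fit(d,s['mask'],'flask')[0]) for s in silhouettes('top','flask')[:1]])
print(manip.sign_off(), manip.get_state()['time'])
```

```text
[(0.69, array([ 0.51153996, -0.19077804]))]
the job is handed in; nothing more can be done
the job is handed in; nothing more can be done
```

All four containers are standing upright on the pads in the order you asked, and the job is handed in after about 38 s of robot time. The red block was at the left end, so the bottle is on pad 4 beside it, the jar on pad 3, the beaker on pad 2 and the vial on pad 1 beside the white block.

**Checks that agree:**
- In the last wrist picture the jar, beaker and vial fit within about 2 mm of their pad centres.
- The bottle is not in that picture. It fits within 1 mm from the side camera and about 3 mm from the top camera.
- The conical flask was measured at the same place at the start and the end (0.511, -0.190), within 1 mm.
- The gripper is open, about 0.15 m above the vial and touching nothing. The force readings I took stayed at 6 N or less.

**Checks that disagreed or are missing:**
- The final side-camera fits were well off for three containers: jar 7.5 mm, beaker 5.6 mm, vial about 25 mm. All three partly hide behind one another from that side and the fits were poor, so I went by the wrist view and the picture itself.
- The top camera's final jar fit was 3.8 mm off, and also poor. That camera returned no final reading for the beaker or the vial.
- The jar and the vial gripped about 2 mm narrower than their stated body widths, close to their cap widths, but both stayed upright and did not slip.

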